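Lay the cutting board down and push it up to the tray

ROBOT

A 6-joint arm with a two-finger parallel gripper is mounted at the origin on the work surface. World frame = base frame: x ahead of the robot, y to its left, z up, the work surface at z = 0. Lengths are in mm, angles in rad, forces in N, time in s.
With the tool pointing down it reaches from about 150 to 775 mm from the base axis. Payload 6.1 kg.
Tool frame: the origin (TCP) lies on the mounting face of the last link; the fingertips stand 173 mm ahead of it and the grasp point (between the pads) lies 155 mm ahead of it; x points along the fingers, y is the direction in which the jaws open and shut, and the axes are right-handed (so a half turn about x gives the same grasp; the last joint's range is limited). The gripper opens to 85 mm and grips with 20 to 120 N. Pads are 22 mm wide; open, the fingers measure 114 mm over their backs; the gripper's body (76 mm by 85 mm) begins 54 mm behind the grasp point. The pads swing forward as they close: fully open they stand 13 mm farther back than shut.
Start: joints at [-1.11, 0.126, -0.04, 1.405, 0, 1.571], TCP at [233.44, -470.228, 404.695] pointing down, gripper open.
Joint ranges: [-2.72, 2.72], [-0.95, 1.95], [-1.27, 1.35], [-1.78, 2.02], [-1.46, 1.47], [-3.14, 3.14]. Speed limits (rad/s): [2.39, 2.39, 3.01, 3.14, 3.14, 3.14].

INTERFACE

Orientations are given as a unit quaternion [w, x, y, z].
In Python, from station import * gives the robot as it stands. The module is installed in compiled form; this text tells all that it offers.
- The arm moves only by the tool move_arm, never from a script. Its argument "targets" is a list of rows, each a list of 5 numbers: the shift along the tool's x, y, z in units of 25 mm (1.0 is 25 mm), then the turn about the tool's x in units of 5 degrees (1.0 is 5 degrees), then the gripper's target within -1 to 1 (shut at 1, half-way at 0, fully open at -1). In form: [[dx, dy, dz, yaw, grip], ...]. A call has 1 to 12 rows; each row shifts and turns the pose as measured when the row begins, along the tool's axes as they then stand; what a row does not reach is not made up. A row lasts 1/10 s, in which the tool goes at most 50 mm and 8.59 degrees, less where a joint would pass 70% of its speed; a pose out of reach is approached as far as the arm can. A call is refused whole if a number of a shift passes 1 or a number of a turn 1, either way. A call with a gripper value outside its range is refused whole. The fingers move at their own pace and stop on an object; "newtons" is the grip in N (left out, the last holds). Time passes only in rows, so rows that do not move let the fingers close. It gives the time, the measured TCP pose, the force and the opening at its end, in the units of the state.
- get_obs(): the state, without advancing time (a new reading comes with each control period).
- read_camera(name): name is "side" or "top" or "wrist"; returns a dict with "image" (400x640x3 uint8, red, green, blue), "z_map" (400x640 float32, mm along the optical axis (not along the pixel's ray), 0 where there is no reading), "fx", "fy", "cx", "cy" (pixels), "k1" (the pictures are not rectified: a ray, as slopes to the right and down, at radius r is drawn at 1 + k1 r^2 times it, then the intrinsics apply), "rvec" (rotation vector, rad) and "tvec" (3), from world to camera coordinates, as OpenCV has them; the wrist camera has in their place "tool_from_camera" (4x4, takes a point from camera to tool coordinates, whose origin is the TCP and whose axes are the tool frame's). Camera axes: x right, y down, z forward; pixel columns grow to the right and rows downward; lengths in mm; the calibration is good to about 2 mm. A picture is of the moment at which its call begins: read the wrist's pose just before it.
- hand_in(): hands the job in, once; it reports no verdict.
The state is a dict: "clock": time; "joint_positions": joint angles; "dq": joint speeds; "tau": joint torques, N m; "tool_pos": TCP position; "tool_rot": TCP orientation; "ft_force": force on the tool from outside, world axes, zero at the start; "moment": the same for the moment, N m; "width": opening from 0.0 (shut) to 1.0 (fully open).
Only numpy, scipy, OpenCV 4.12 (cv2) and the standard library are available. Lean on these libraries where they do the work, as an engineer would, in place of code of your own. Each camera call takes 0.05 s, during which the arm holds its last target. There are 200 camera calls.

TASK

Set up the sandwich station: with the fingers, push the top of the green cutting board that leans on the foil pan so that it tips over, away from the pan, and lies flat on the table. Then push it along the table, away from the robot, until its far edge lies snug and flush along the near edge of the sheet tray. Only push it, never pick it up or carry it, and do not disturb the bottles, jar, cup, bowl and spatula.

Things in the scene. Friction and masses are not known exactly. Their poses are not given: they have to be found in the camera images.
- board: Loose green plastic cutting board, 160 x 150 x 18 mm, about 0.4 kg. Origin: centre of the large face that lies underneath once it is tipped over; x along its 160 mm length, y along its 150 mm width, z through its 18 mm thickness. At the start +y points down and +z looks at the pan. Tipped over it lies with z up, x roughly away from the robot, y roughly to the robot's left, top 18 mm above the table.
- board_far_left (a point): Point on the board at its (+80, +75, +9) mm: mid-thickness corner; after tipping, the left end of the board's far edge, the edge that goes against the tray.
- board_far_right (a point): Point on the board at its (+80, -75, +9) mm: mid-thickness corner; after tipping, the right end of the board's far edge.
- board_foot (a point): Point on the board at its (0, +75, +9) mm: middle of the 160 mm edge on which it stands at the start, about 18 mm out from the pan's rim. It leans back 12 degrees onto the rim; its top edge is 147 mm above the table, 77 mm above the rim, and about 30 mm farther towards the pan than its foot. Pushed at the top from the pan's side, it turns about 18 degrees and then falls by itself.
- pan: Open aluminium foil pan with tomatoes, fixed, 200 mm (x) by 280 mm (y), rim 70 mm high with an 8 mm round bead; tomatoes stay below the rim. Origin: centre of its underside. The board leans on its -y side. The inside above the rim is free space.
- tray_edge (a point): Middle of the near edge (the outer face of the near wall) of the sheet tray, at table height. The tray is aluminium, fixed, 320 mm (x) by 460 mm (y) with a 25 mm high upright rim, and holds cardboard cartons up to 70 mm high. Axes are the tray's: x away from the robot, square to the edge, into the tray; y along the edge.
- red_bottle: Red squeeze bottle, 52 mm wide, 155 mm high, loose; leave alone. Origin: centre of its underside.
- yellow_bottle: Yellow squeeze bottle, 52 mm wide, 155 mm high, loose; leave alone. Origin: centre of its underside.
- jar: Jar with green cap, 64 mm wide, 90 mm high, loose; leave alone. Origin: centre of its underside.
- cup: Paper-white cup, 72 mm wide, 90 mm high, loose; leave alone. Origin: centre of its underside.
- bowl: Small steel bowl, 120 mm wide, 50 mm high, loose; leave alone. Origin: centre of its underside.
- spatula: Spatula with black handle lying on the table, loose; leave alone. Origin: below its middle, at table height; 280 mm long, 65 mm wide at the blade.

How it is judged (in metres and radians):
On the way, in this order (a step that is already met when the one before it is completed fails the run):
1. the board has been tipped over and lies flat and still on the table (angle between board's own z axis and vertical below 0.06 rad and height (world z) of board below 0.006 m and linear speed of board below 0.02 m/s and angular speed of board below 0.1 rad/s), for 0.2 s.
2. the board's far edge is snug along the tray's near edge (angle between board's own z axis and vertical below 0.06 rad and height (world z) of board below 0.006 m and x of each of board_far_left, board_far_right in the frame of tray_edge above -0.007 m), for 0.2 s.
At the end, for the whole second after the job is handed in: The board lies flat (within 0.06 rad, not propped on anything) and at rest, the face that was towards the pan uppermost, both ends of its far edge within 7 mm of the tray's near edge and within the length of that edge; bottles, jar, cup, bowl and spatula within 25 mm of where they stood (all of step 2 and linear speed of board below 0.02 m/s and angular speed of board below 0.1 rad/s and y of board_far_left in the frame of tray_edge below 0.23 m and y of board_far_right in the frame of tray_edge above -0.23 m and distance of each of red_bottle, yellow_bottle, jar, cup, bowl, spatula from where it was at the start of the episode below 0.025 m); the robot touches nothing.
It fails at once if the board is lifted or carried (height (world z) of board_foot above 0.045 m or height (world z) of board above 0.1 m).
It fails at once if a bystander is knocked over or shoved away (distance of any of red_bottle, yellow_bottle, jar, cup, bowl, spatula from where it was at the start of the episode above 0.03 m or angle between any of red_bottle, yellow_bottle, jar, cup, bowl's own z axis and vertical above 0.4 rad).
It also fails if it takes over 54 s, if anything falls off the work surface, if the arm or the gripper's body presses on something with over 40 N, if the wrist force passes 120 N, or if a joint passes its speed limit or range.

## Working session

There is one attempt and no reset: what is moved stays moved. The work goes in short steps, Python scripts to look and compute and a tool call to move; the robot and the scene stay as the last step left them, time stands still between calls to the robot, and variables do not carry over. Pictures are saved under pics/ and viewed, about 8 in all and at most 12, crops included, and the job is handed in when it is done.

Besides the shell and the picture viewer there is one more tool, called after "Emit:" as a command line: name --pt "numbers of a row" for each row, then --argument value for the rest. move_arm: Moves the arm, as the interface text tells. Its arguments: {"type":"object","properties":{"targets":{"type":"array","items":{"type":"array","items":{"type":"number"}}},"newtons":{"type":"number"}},"required":["targets"]}

```bash
mkdir -p pics; cat > h.py <<'E'
from station import *
import numpy as np, cv2
def cloud(c, T=None):
    """world xyz per pixel (nan where none)"""
    z=c["z_map"].astype(float); h,w=z.shape
    u,v=np.meshgrid(np.arange(w),np.arange(h))
    K=np.array([[c["fx"],0,c["cx"]],[0,c["fy"],c["cy"]],[0,0,1.]])
    p=cv2.undistortPoints(np.stack([u,v],-1).reshape(-1,1,2).astype(float),K,np.array([c["k1"],0,0,0.])).reshape(h,w,2) if False else None
    xd=(u-c["cx"])/c["fx"]; yd=(v-c["cy"])/c["fy"]; x,y=xd.copy(),yd.copy()
    for _ in range(20):
        s=1+c["k1"]*(x*x+y*y); x,y=xd/s,yd/s
    P=np.stack([x*z,y*z,z],-1)
    if T is None:
        R=cv2.Rodrigues(np.array(c["rvec"],float))[0]; W=(P-np.array(c["tvec"]).reshape(3))@R
    else: W=P@T[:3,:3].T+T[:3,3]
    W[z<=0]=np.nan
    return W
def show(c,name): cv2.imwrite("pics/"+name,cv2.cvtColor(c["image"],cv2.COLOR_RGB2BGR))
E
sed -i '/if False else None/d;/K=np.array/d' h.py
python3 - <<'E'
from h import *
o=get_obs(); print(o)
for n in("top","side"):
    c=read_camera(n); show(c,n+"0.png"); np.savez(n+"0.npz",W=cloud(c),im=c["image"])
    print(n,c["rvec"],c["tvec"],c["k1"],c["fx"])
a=cv2.imread("pics/top0.png");b=cv2.imread("pics/side0.png")
E
```

```text
{'clock': 0.0, 'joint_positions': array([-1.11000272e+00,  1.26415267e-01, -4.06185231e-02,  1.40538370e+00,
       -4.25149200e-05,  1.57080866e+00]), 'dq': array([-1.19571854e-03,  1.57146819e-03, -3.75261079e-05,  4.71502699e-04,
        3.07020910e-04, -1.06660681e-03]), 'tau': array([ 2.42926129e-03, -4.35915864e+01,  3.52924383e+01,  1.75408978e-02,
        1.45232925e-04, -3.02287155e-06]), 'tool_pos': array([ 233.38739508, -470.13602994,  403.90491852]), 'tool_rot': array([-0.16091876, -0.68827733, -0.16202793,  0.68856838]), 'ft_force': array([ 0.48082107, -0.38111563, -0.18337934]), 'moment': array([-0.03586662, -0.00624268,  0.02973751]), 'width': 0.9958851457586744}
top [ 2.19461835 -2.13832346  0.06558034] [ -71.05482369  572.71695648 1139.61684054] 0.02477431369326312 434.3686569959942
side [ 0.15250554 -2.89230724  1.06464984] [ 562.04346159  168.21589291 1129.74996566] -0.05567081339059278 421.81190248517146
```

View pics/top0.png

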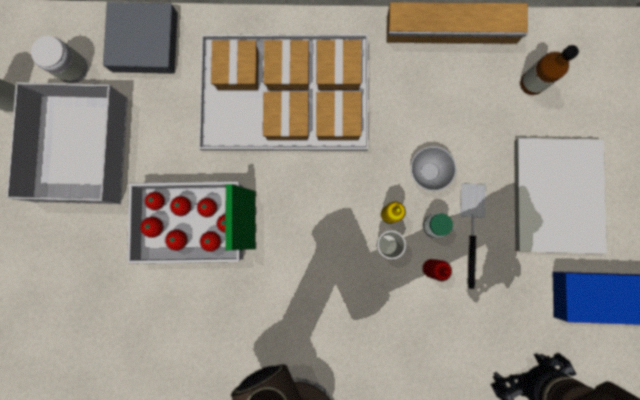

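View pics/side0.png

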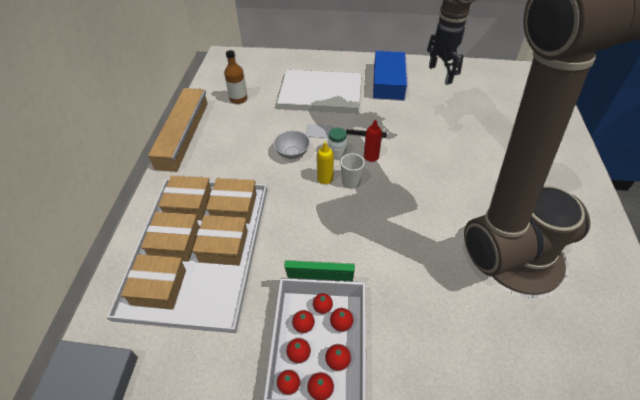

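The top view has the pan at px (130–240, 183–262), with the green board on its right side at (227–255, 185–250). The tray's near edge runs along row ~150, columns 201–367. The bystanders are at columns 380–485, rows 145–290.

```bash
python3 - <<'E'
from h import *
for n in("top","side"):
    d=np.load(n+"0.npz"); W=d["W"]; im=d["im"]; hsv=cv2.cvtColor(im,cv2.COLOR_RGB2HSV)
    g=cv2.inRange(hsv,(45,120,40),(80,255,255))
    k,l,s,_=cv2.connectedComponentsWithStats(g)
    for i in range(1,k):
        if s[i,4]>60:
            P=W[(l==i)]; P=P[~np.isnan(P[:,0])]
            print(n,"green",s[i],np.percentile(P,[1,50,99],axis=0).round(0).tolist())
            if s[i,4]>600:
                T=P[P[:,2]>135]; print("  top edge strip",T.min(0).round(),T.max(0).round(), "corr",np.polyfit(T[:,0],T[:,1],1))
                T=P[(P[:,2]<25)]; 
                if len(T)>5: print("  foot",T.min(0).round(),T.max(0).round())
    for nm,lo,hi in(("yellow",(20,150,80),(35,255,255)),("red",(0,150,60),(8,255,255))):
        m=cv2.inRange(hsv,lo,hi); k,l,s,_=cv2.connectedComponentsWithStats(m)
        for i in range(1,k):
            if s[i,4]>60:
                P=W[l==i]; P=P[~np.isnan(P[:,0])]; 
                if len(P) and np.median(P[:,1])<0: print(n,nm,np.percentile(P,[2,50,98],axis=0).round(0).tolist())
d=np.load("top0.npz");W=d["W"]
# tray near rim: points with z 18..32 near row 150
r=[]
for c in range(206,364,2):
    col=W[135:160,c]; m=(col[:,2]>17)&(col[:,2]<33)
    if m.any(): r.append([col[m,0].min(),np.median(col[m,1]),np.median(col[m,2])])
r=np.array(r); print("tray near", r[::8].round(1)); p=np.polyfit(r[:,1],r[:,0],1); print(p,np.std(r[:,0]-np.polyval(p,r[:,1])),r[:,1].min(),r[:,1].max())
# bystanders: heights>12 in region
sub=W[130:300,375:495]; m=((sub[...,2]>12)).astype(np.uint8)
k,l,s,_=cv2.connectedComponentsWithStats(m)
for i in range(1,k):
    if s[i,4]>30: print("obj",s[i],np.percentile(sub[l==i],[1,50,99],axis=0).round().tolist())
print("table z",np.nanmedian(W[300:330,100:200,2]))
E
```

```text
top green [ 223  185   32   65 1575] [[459.0, 127.0, 18.0], [531.0, 149.0, 113.0], [610.0, 173.0, 152.0]]
  top edge strip [456. 150. 136.] [610. 175. 156.] corr [3.99271325e-02 1.40405514e+02]
  foot [461. 124.  11.] [608. 133.  25.]
top green [431 214  21  21 336] [[507.0, -379.0, 86.0], [532.0, -355.0, 90.0], [555.0, -330.0, 95.0]]
top yellow [[535.0, -257.0, 43.0], [555.0, -232.0, 120.0], [580.0, -213.0, 155.0]]
top red [[398.0, -368.0, 108.0], [421.0, -346.0, 122.0], [441.0, -330.0, 155.0]]
side green [ 285  261   69   20 1077] [[458.0, 158.0, 76.0], [534.0, 168.0, 137.0], [609.0, 178.0, 152.0]]
  top edge strip [456. 157. 135.] [612. 179. 154.] corr [4.26036811e-02 1.46695931e+02]
side yellow [[537.0, -236.0, 7.0], [557.0, -217.0, 83.0], [579.0, -209.0, 142.0]]
side red [[397.0, -348.0, 7.0], [419.0, -330.0, 83.0], [440.0, -323.0, 145.0]]
tray near [[ 724.8  263.6   27.6]
 [ 724.9  221.5   22.4]
 [ 725.6  177.3   24.5]
 [ 728.4  133.8   24.9]
 [ 728.4   91.4   22.9]
 [ 728.9   47.2   23.9]
 [ 731.     3.7   26.6]
 [ 731.1  -39.5   24.8]
 [ 731.2  -83.1   22.5]
 [ 732.2 -126.3   23.9]]
[-2.17866587e-02  7.29638151e+02] 0.5873093406540335 -158.85612857705422 263.608842988003
obj [  36   17   45   44 1181] [[623.0, -398.0, 12.0], [689.0, -355.0, 29.0], [735.0, -287.0, 54.0]]
obj [  6  71  25  23 427] [[534.0, -262.0, 21.0], [556.0, -231.0, 118.0], [582.0, -212.0, 156.0]]
obj [ 47  83  31  25 605] [[500.0, -380.0, 17.0], [530.0, -347.0, 89.0], [561.0, -323.0, 95.0]]
obj [ 92  91   9  68 427] [[371.0, -463.0, 12.0], [440.0, -452.0, 18.0], [535.0, -442.0, 25.0]]
obj [  2 101  29  28 363] [[444.0, -266.0, 14.0], [477.0, -248.0, 75.0], [511.0, -197.0, 94.0]]
obj [ 48 129  29  22 506] [[396.0, -373.0, 17.0], [421.0, -340.0, 116.0], [443.0, -325.0, 155.0]]
table z 0.3051133436379148
```

Emit:
move_arm --pt "0 0 0 -1 0" --pt "0 0 0 -1 0" --pt "0 0 0 -1 0" --pt "0 0 0 -1 0" --pt "0 0 0 -1 0" --pt "0 0 0 -1 0" --pt "0 0 0 -1 0" --pt "0 0 0 -1 0" --pt "0 0 0 -1 0" --pt "0 0 0 -1 0" --pt "0 0 0 -1 0" --pt "0 0 0 -1 0"

```text
clock: 1.3
tool_pos: [233.0, -469.3, 398.1]
tool_rot: [0.49, 0.506, 0.499, -0.504]
ft_force: [0.4, -0.0, -0.3]
width: 0.499
```

Emit:
move_arm --pt "-0.02 0.45 -1 -0.7 0" --pt "-0.02 0.45 -1 0 0" --pt "-0.02 0.45 -1 0 0" --pt "-0.02 0.45 -1 0 0" --pt "-0.02 0.45 -1 0 0" --pt "-0.02 0.45 -1 0 0" --pt "-0.02 0.45 -1 0 0" --pt "-0.02 0.45 -1 0 0" --pt "-0.02 0.45 -1 0 0" --pt "-0.02 0.45 -1 0 0" --pt "-0.02 0.45 -1 0 0" --pt "-0.02 0.45 -1 0 0"

```text
clock: 2.5
tool_pos: [358.4, -155.2, 402.6]
tool_rot: [0.502, 0.492, 0.517, -0.488]
ft_force: [0.8, -0.1, -0.5]
width: 0.503
```

Emit:
move_arm --pt "-0.02 0.45 -1 0 0" --pt "-0.02 0.45 -1 0 0" --pt "-0.02 0.45 -1 0 0" --pt "-0.02 0.45 -1 0 0" --pt "-0.02 0.45 -1 0 0" --pt "-0.02 0.45 -1 0 0" --pt "-0.02 0.45 -1 0 0" --pt "-0.02 0.45 -1 0 0" --pt "-0.02 0.45 -1 0 0" --pt "-0.02 0.45 -1 0 0"

```text
clock: 3.5
tool_pos: [462.6, 110.7, 408.5]
tool_rot: [0.501, 0.491, 0.519, -0.49]
ft_force: [0.0, -0.0, 0.1]
width: 0.496
```

Emit:
move_arm --pt "0 0.7 -1 0 0" --pt "0 0.7 -1 0 0" --pt "0 0.7 -1 0 0" --pt "0 0.7 -1 0 0" --pt "0 0.5 -0.5 0 0" --pt "0.5 0 0 0 0" --pt "1 0 0 0 0" --pt "1 0 0 0 0" --pt "0.5 0 0 0 0"

```text
clock: 4.4
tool_pos: [540.8, 235.4, 326.8]
tool_rot: [0.501, 0.488, 0.52, -0.49]
ft_force: [-0.7, -0.7, 0.1]
width: 0.498
```

```bash
python3 - <<'E'
from h import *
o=get_obs(); print(o["tool_pos"],o["joint_positions"].round(2))
c=read_camera("wrist"); show(c,"w1.png"); s=read_camera("side"); show(s,"s1.png")
cv2.imwrite("pics/a1.png",cv2.hconcat([cv2.resize(cv2.imread("pics/w1.png"),(400,250)),cv2.resize(cv2.imread("pics/s1.png")[180:400,200:552],(400,250))]))
E
```

```text
[540.76681844 235.37504943 326.75760641] [ 0.41  0.26 -0.04  1.28  0.02  1.93]
```

View pics/a1.png

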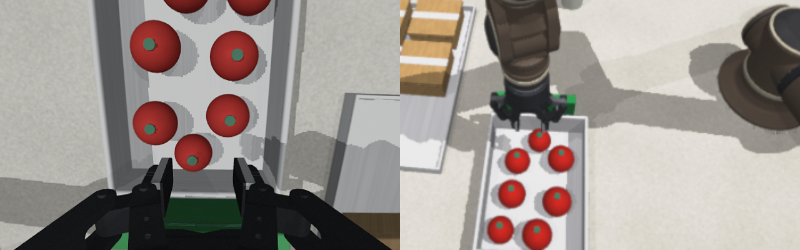

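The wrist and side views show both fingers over the pan, just behind the board, clear of the tomatoes. Lowering and approaching.

Emit:
move_arm --pt "0.9 0 0 0 0" --pt "0.8 0 0 0 0" --pt "0 0 0.6 0 0" --pt "0 0 0.6 0 0" --pt "0 0 0.4 0 0" --pt "0 0 0.3 0 0" --pt "0 0 0.3 0 0" --pt "0 0 0.3 0 0" --pt "0 0 0.3 0 0"

```text
clock: 5.4
tool_pos: [544.0, 158.8, 291.8]
tool_rot: [0.502, 0.492, 0.518, -0.487]
ft_force: [-0.2, -0.7, 0.1]
width: 0.498
```

Emit:
move_arm --pt "0 0 0.3 0 0" --pt "0 0 0.3 0 0" --pt "0 0 0.3 0 0"

```text
clock: 5.7
tool_pos: [545.0, 134.5, 291.4]
tool_rot: [0.503, 0.492, 0.518, -0.487]
ft_force: [-0.1, 0.4, -0.3]
width: 0.499
```

```bash
cat > b.py <<'E'
from h import *
import sys
tag=sys.argv[1]
for n in("top","side"):
    c=read_camera(n); show(c,f"{n}_{tag}.png"); W=cloud(c)
    g=cv2.inRange(cv2.cvtColor(c["image"],cv2.COLOR_RGB2HSV),(45,120,40),(80,255,255))
    k,l,s,_=cv2.connectedComponentsWithStats(g)
    for i in range(1,k):
        P=W[l==i]; P=P[~np.isnan(P[:,0])]
        if s[i,4]>100 and np.median(P[:,1])>-200:
            Q=P[np.abs(P[:,2]-18)<8]
            print(n,s[i],np.percentile(P,[1,50,99],axis=0).round().tolist())
            if len(Q)>300: # minimum-area rectangle of the top face, in world mm
                print("  rect",cv2.minAreaRect(Q[:,:2].astype(np.float32)))
                ys=np.arange(Q[:,1].min()+10,Q[:,1].max()-10,4); e=[]
                for y in ys:
                    R=Q[np.abs(Q[:,1]-y)<3,0]
                    if len(R)>10: e.append((y,R.max(),R.min()))
                e=np.array(e)
                for j in(1,2): print("  ",("far","near")[j-1],np.polyfit(e[:,0],e[:,j],1).round(3))
E
python3 b.py t1; python3 -c "
import cv2;cv2.imwrite('pics/a2.png',cv2.vconcat([cv2.imread('pics/top_t1.png')[100:300,100:500],cv2.imread('pics/side_t1.png')[180:380,150:550]]))"
```

```text
top [251 184   7  65 429] [[461.0, 94.0, 144.0], [532.0, 104.0, 149.0], [611.0, 113.0, 154.0]]
side [ 289  240   66   41 1760] [[458.0, 96.0, 31.0], [531.0, 122.0, 77.0], [611.0, 138.0, 148.0]]
```

View pics/a2.png

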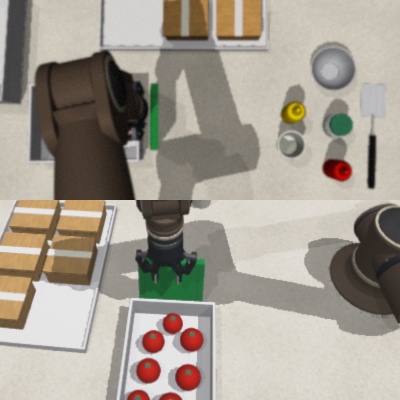

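Board is near upright, tilting outward (top px (251–258,184–249)); push on a little.

Emit:
move_arm --pt "0 0 0.3 0 0" --pt "0 0 0.3 0 0" --pt "0 0 0.3 0 0" --pt "0 0 0.1 0 0" --pt "0 0 0 0 0" --pt "0 0 0 0 0" --pt "0 0 0 0 0"

```text
clock: 6.5
tool_pos: [546.2, 107.2, 290.6]
tool_rot: [0.502, 0.492, 0.518, -0.487]
ft_force: [-0.9, 0.3, 0.2]
width: 0.502
```

```bash
python3 b.py t2
```

```text
top [ 257  190   56   59 3125] [[463.0, -29.0, 13.0], [538.0, 42.0, 18.0], [616.0, 113.0, 25.0]]
  rect ((539.2078247070312, 43.55556106567383), (156.34771728515625, 146.67376708984375), 2.3776803016662598)
   far [-5.10000e-02  6.18301e+02]
   near [-5.40000e-02  4.64672e+02]
side [ 291  231   61   48 2131] [[461.0, -15.0, 9.0], [536.0, 75.0, 18.0], [614.0, 122.0, 138.0]]
  rect ((539.8092041015625, 48.944007873535156), (156.32290649414062, 146.58731079101562), 2.894160270690918)
   far [  0.787 554.515]
   near [-5.70000e-02  4.64757e+02]
```

Emit:
move_arm --pt "0 -1 0.4 -1 -1" --pt "0 -1 0.3 -1 -1" --pt "0 -1 0.2 -1 -1" --pt "0 -1 0.2 -1 -1" --pt "0 -1 0 -1 -1" --pt "0 -0.8 -0.3 -1 -1" --pt "0 -0.5 -0.4 -1 -1" --pt "0 0 0 -1 -1" --pt "0 0 0 -1 -1" --pt "0 0 0 -1 -1" --pt "0 0 0 -1 -1" --pt "0 0 0 -1 -1"

```text
clock: 7.8
tool_pos: [385.3, 51.5, 291.4]
tool_rot: [0.686, 0.159, 0.695, -0.146]
ft_force: [-0.1, -0.6, -0.4]
width: 1.002
```

Emit:
move_arm --pt "0 0 0 -1 -1" --pt "0 0 0 -1 -1" --pt "0 0 0 -1 -1" --pt "0 0 0 -1 -1" --pt "0 0 0 0 -1"

```text
clock: 8.3
tool_pos: [385.1, 52.3, 292.0]
tool_rot: [0.704, 0.032, 0.709, -0.017]
ft_force: [0.5, -0.5, 0.4]
width: 0.995
```

```bash
cat > p.py <<'E'
from h import *
from scipy.spatial.transform import Rotation as R
o=get_obs(); w,x,y,z=o["tool_rot"]; M=R.from_quat([x,y,z,w]).as_matrix()
print(o["clock"],o["tool_pos"].round(1),"yangle",np.degrees(np.arctan2(M[1,1],M[0,1])).round(2),"x",M[:,0].round(3),o["ft_force"].round(1),o["width"],o["joint_positions"].round(2))
E
python3 p.py; python3 b.py t3
```

```text
8.3 [385.1  52.3 292. ] yangle 86.06 x [-0.007  0.021 -1.   ] [ 0.5 -0.5  0.4] 0.9954184138371578 [ 0.13 -0.1  -0.52  1.16  0.02  0.2 ]
top [ 259  190   54   59 3136] [[463.0, -29.0, 13.0], [539.0, 42.0, 18.0], [616.0, 114.0, 23.0]]
  rect ((539.4510498046875, 42.6697883605957), (156.8125457763672, 144.24961853027344), 2.1717851161956787)
   far [-2.90000e-02  6.18143e+02]
   near [-5.00000e-02  4.64689e+02]
side [ 291  229   62   50 2809] [[462.0, -25.0, 9.0], [539.0, 55.0, 18.0], [616.0, 121.0, 22.0]]
  rect ((539.1878662109375, 46.65726852416992), (157.62255859375, 149.85076904296875), 2.4122252464294434)
   far [-2.60000e-02  6.17622e+02]
   near [-5.10000e-02  4.64304e+02]
```

Emit:
move_arm --pt "0 0 0 -1 -1" --pt "1 -0.3 0 -0.1 -1" --pt "1 0 0 0 -1" --pt "1 0 0 0 -1" --pt "1 0 0 0 -1" --pt "0.4 0 0 0 -1" --pt "0 0 0 0 -1"

```text
clock: 9.1
tool_pos: [385.5, 47.4, 180.1]
tool_rot: [0.706, 0.002, 0.708, 0.014]
ft_force: [0.2, -0.4, 0.3]
width: 1.001
```

```bash
python3 p.py; python3 - <<'E'
from h import *
s=read_camera("side"); W=cloud(s); im=s["image"]
cv2.imwrite("pics/s4.png",cv2.resize(cv2.cvtColor(im,cv2.COLOR_RGB2BGR)[190:330,240:480],(800,466)))
# lowest dark points at finger area
m=(im.max(2)<60)&(W[...,0]>330)&(W[...,0]<460)&(np.abs(W[...,1]-45)<80)&(W[...,2]<120)
P=W[m]; print(len(P),np.percentile(P[:,2],[0,1,5,20]))
E
```

```text
9.1 [385.5  47.4 180.1] yangle 90.99 x [-0.002  0.022 -1.   ] [ 0.2 -0.4  0.3] 1.000790986180255 [ 0.12 -0.02 -0.71  0.88  0.02  0.1 ]
191 [32.00100246 34.50782219 72.95303891 77.73121655]
```

View pics/s4.png

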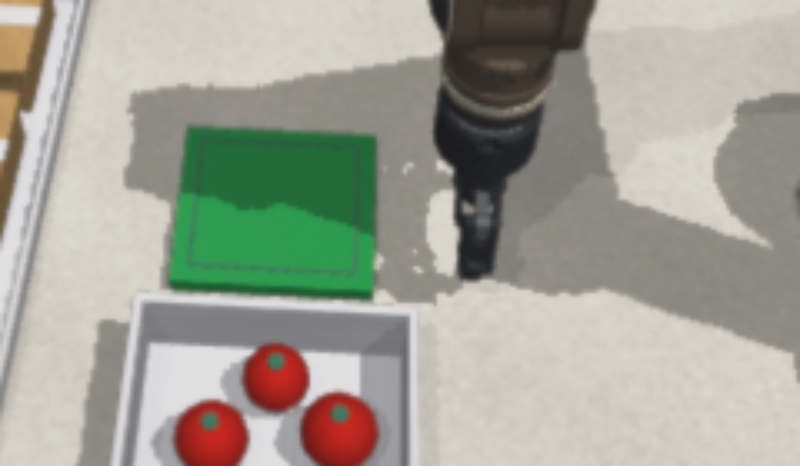

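The side view shows the board flat, with the fingers behind its near edge and the tip around crop px (475,275), still a little above the table. Lowering carefully.

Emit:
move_arm --pt "0.2 0 0 0 -1" --pt "0 0 0 0 -1"

```text
clock: 9.35
tool_pos: [386.8, 47.7, 177.3]
tool_rot: [0.708, 0.002, 0.707, 0.014]
ft_force: [-0.4, -1.0, 0.2]
width: 1.0
```

Emit:
move_arm --pt "0.2 0 0 0 -1" --pt "0 0 0 0 -1"

```text
clock: 9.55
tool_pos: [387.6, 47.9, 173.3]
tool_rot: [0.709, 0.002, 0.706, 0.014]
ft_force: [-0.4, -0.2, -0.6]
width: 1.001
```

Emit:
move_arm --pt "0.25 0 0 0 -1" --pt "0 0 0 0 -1"

```text
clock: 9.75
tool_pos: [388.0, 48.1, 167.1]
tool_rot: [0.709, 0.002, 0.705, 0.014]
ft_force: [-0.0, -0.5, -0.6]
width: 1.003
```

Emit:
move_arm --pt "-0.01 0 0.6 0 -1" --pt "-0.01 0 0.6 0 -1" --pt "-0.01 0 0.5 0 -1" --pt "-0.01 0 0.3 0 -1" --pt "-0.01 0 0.3 0 -1" --pt "-0.01 0 0.3 0 -1" --pt "-0.01 0 0.3 0 -1" --pt "-0.01 0 0.3 0 -1"

```text
clock: 10.55
tool_pos: [471.2, 49.3, 168.3]
tool_rot: [0.705, 0.002, 0.709, 0.014]
ft_force: [-7.5, 0.2, 7.4]
width: 1.002
```

```bash
python3 p.py; python3 b.py t5
```

```text
10.55 [471.2  49.3 168.3] yangle 90.93 x [-0.006  0.023 -1.   ] [-7.5  0.2  7.4] 1.0016041388944266 [ 0.1   0.15 -0.55  0.87  0.02  0.08]
top [ 260  182   54   59 2460] [[486.0, -31.0, 13.0], [577.0, 24.0, 18.0], [637.0, 113.0, 447.0]]
  rect ((560.6748657226562, 41.16758728027344), (157.40780639648438, 144.62496948242188), 1.5607233047485352)
   far [7.00000e-03 6.36936e+02]
   near [  0.704 491.432]
side [ 282  227   61   52 2662] [[487.0, -26.0, 10.0], [565.0, 57.0, 18.0], [639.0, 119.0, 23.0]]
  rect ((563.009521484375, 45.67124938964844), (156.6971435546875, 150.49066162109375), 1.0175449848175049)
   far [-5.00000e-03  6.39822e+02]
   near [-2.23000e-01  5.03396e+02]
```

Emit:
move_arm --pt "-0.01 0 0.3 -0.06 -1" --pt "-0.01 0 0.3 0 -1" --pt "-0.01 0 0.3 0 -1" --pt "-0.01 0 0.3 0 -1" --pt "-0.01 0 0.3 0 -1" --pt "-0.01 0 0.3 0 -1" --pt "-0.01 0 0.3 0 -1" --pt "-0.01 0 0.3 0 -1" --pt "-0.01 0 0.3 0 -1" --pt "-0.01 0 0.2 0 -1"

```text
clock: 11.65
tool_pos: [534.8, 49.9, 168.2]
tool_rot: [0.694, 0.0, 0.72, 0.015]
ft_force: [-5.9, 0.6, 4.8]
width: 0.999
```

```bash
python3 p.py; python3 b.py t6
```

```text
11.65 [534.8  49.9 168.2] yangle 91.17 x [-0.036  0.021 -0.999] [-5.9  0.6  4.8] 0.9994584206629022 [ 0.09  0.27 -0.4   0.94  0.02  0.07]
top [ 261  161   53   58 1773] [[545.0, -30.0, 13.0], [643.0, 10.0, 18.0], [697.0, 111.0, 454.0]]
  rect ((618.9523315429688, 41.87921905517578), (156.50010681152344, 142.693359375), 1.5399214029312134)
   far [-2.10000e-02  6.97338e+02]
   near [  1.294 558.467]
side [ 260  226   60   51 2502] [[549.0, -25.0, 9.0], [627.0, 60.0, 18.0], [697.0, 120.0, 23.0]]
  rect ((621.650390625, 46.3588752746582), (156.54112243652344, 151.79298400878906), 2.012308359146118)
   far [-2.00000e-03  6.97964e+02]
   near [-2.88000e-01  5.71871e+02]
```

Emit:
move_arm --pt "-0.01 0 0.3 0 -1" --pt "-0.01 0 0.3 0 -1" --pt "-0.01 0 0.3 0 -1" --pt "0 0 0.2 0 -1" --pt "0 0 0.2 0 -1"

```text
clock: 12.25
tool_pos: [562.5, 50.3, 167.7]
tool_rot: [0.69, -0.0, 0.724, 0.014]
ft_force: [-10.1, 0.9, 9.7]
width: 1.002
```

```bash
python3 p.py; python3 b.py t7
```

```text
12.25 [562.5  50.3 167.7] yangle 91.14 x [-0.049  0.02  -0.999] [-10.1   0.9   9.7] 1.0020405780304478 [ 0.08  0.33 -0.32  0.97  0.02  0.06]
top [ 261  151   54   58 1548] [[570.0, -30.0, 13.0], [661.0, 5.0, 19.0], [724.0, 110.0, 453.0]]
  rect ((646.2939453125, 41.75886154174805), (156.32269287109375, 145.6909637451172), 1.1306723356246948)
   far [-2.20000e-02  7.24846e+02]
   near [  1.4   584.984]
side [ 250  225   60   51 2450] [[575.0, -24.0, 9.0], [654.0, 60.0, 18.0], [724.0, 120.0, 23.0]]
  rect ((647.4458618164062, 46.0799674987793), (157.8997802734375, 151.60105895996094), 1.2940301895141602)
   far [-9.00000e-03  7.25278e+02]
   near [-3.15000e-01  6.02214e+02]
```

Emit:
move_arm --pt "0 0 0.15 0 -1" --pt "0 0 0.15 0 -1"

```text
clock: 12.55
tool_pos: [567.0, 50.3, 167.4]
tool_rot: [0.687, -0.0, 0.727, 0.014]
ft_force: [-20.8, -0.3, 19.4]
width: 1.003
```

Emit:
move_arm --pt "0 0 0.15 0 -1" --pt "0 0 0.15 0 -1"

```text
clock: 12.75
tool_pos: [569.0, 50.3, 167.3]
tool_rot: [0.682, 0.0, 0.731, 0.014]
ft_force: [-15.8, -0.8, 15.1]
width: 1.004
```

```bash
python3 p.py; python3 b.py t8
```

```text
12.75 [569.   50.3 167.3] yangle 91.11 x [-0.071  0.02  -0.997] [-15.8  -0.8  15.1] 1.0038566500438753 [ 0.08  0.35 -0.29  1.    0.03  0.06]
top [ 284  150   31   58 1352] [[575.0, -30.0, 13.0], [657.0, 1.0, 18.0], [727.0, 46.0, 436.0]]
  rect ((649.6657104492188, 9.336357116699219), (156.93629455566406, 81.38277435302734), 1.7827175855636597)
   far [-2.60000e-02  7.27595e+02]
   near [  0.872 584.965]
side [ 249  225   60   51 2400] [[577.0, -24.0, 9.0], [658.0, 61.0, 18.0], [725.0, 120.0, 23.0]]
  rect ((649.6048583984375, 46.587890625), (156.50210571289062, 149.2700653076172), 1.6250324249267578)
   far [-1.50000e-02  7.26763e+02]
   near [-3.37000e-01  6.07701e+02]
```

Emit:
move_arm --pt "-0.06 0 0.2 0 -1" --pt "-0.04 0 0.25 0 -1"

```text
clock: 13.05
tool_pos: [572.3, 50.3, 167.1]
tool_rot: [0.674, 0.0, 0.739, 0.014]
ft_force: [-24.1, -0.3, 18.0]
width: 0.996
```

Emit:
move_arm --pt "0 0 0.3 0 -1" --pt "0 0 0.3 0 -1"

```text
clock: 13.25
tool_pos: [576.6, 50.4, 166.3]
tool_rot: [0.664, 0.0, 0.748, 0.014]
ft_force: [-28.8, -1.5, 26.6]
width: 1.001
```

```bash
python3 p.py; python3 b.py t9
```

```text
13.25 [576.6  50.4 166.3] yangle 91.07 x [-0.119  0.019 -0.993] [-28.8  -1.5  26.6] 1.0014593433835697 [ 0.08  0.38 -0.25  1.06  0.03  0.06]
top [ 289  150   26   58 1267] [[578.0, -30.0, 13.0], [654.0, -0.0, 19.0], [727.0, 33.0, 430.0]]
  rect ((649.7741088867188, 1.4996566772460938), (156.83657836914062, 65.75381469726562), 1.8254846334457397)
   far [-1.80000e-02  7.27633e+02]
   near [1.49000e-01 5.86531e+02]
side [ 249  225   60   51 2323] [[578.0, -24.0, 9.0], [660.0, 61.0, 18.0], [726.0, 120.0, 23.0]]
  rect ((649.0513916015625, 46.88311004638672), (157.2082977294922, 147.9763946533203), 0.8955484628677368)
   far [-1.40000e-02  7.26766e+02]
   near [-3.79000e-01  6.14464e+02]
```

The board has stopped moving (tip x steady at ~557.5 while force rises to 29 N), so it is seated. Retreating.

Emit:
move_arm --pt "0 0 -0.4 0 -1" --pt "0 0 -1 0 -1" --pt "0 0 -1 0 -1" --pt "0 0 -1 0 -1" --pt "-1 0 -1 0 -1" --pt "-1 0 -1 0 -1" --pt "-1 0 -1 0 -1" --pt "-1 0 -1 0 -1" --pt "-1 0 -1 0 -1" --pt "-1 0 0 0 -1" --pt "-1 0 0 0 -1" --pt "0 0 0 0 -1"

```text
clock: 14.55
tool_pos: [381.8, 42.2, 372.0]
tool_rot: [0.67, -0.001, 0.742, 0.014]
ft_force: [0.4, 0.3, -0.4]
width: 0.999
```

```bash
python3 p.py; python3 b.py t10; python3 - <<'E'
import numpy as np,cv2
from h import *
c=read_camera("top");W=cloud(c)
r=[]
for col in range(206,364,2):
    q=W[135:160,col]; m=(q[:,2]>21.5)&(q[:,2]<33)
    if m.any(): r.append([q[m,0].min(),np.median(q[m,1])])
r=np.array(r);r=r[(r[:,1]<-45)|(r[:,1]>130)]; print("tray edge",np.polyfit(r[:,1],r[:,0],1))
# bystander check against the first picture
a=cv2.imread("pics/top0.png")[130:300,375:495]; b=cv2.cvtColor(c["image"],cv2.COLOR_RGB2BGR)[130:300,375:495]
W0=np.load("top0.npz")["W"]
for S in (W0,W):
    s=S[130:300,375:495]; k,l,st,ce=cv2.connectedComponentsWithStats((s[...,2]>12).astype(np.uint8))
    print([tuple(ce[i].round(1)) for i in range(1,k) if st[i,4]>30])
E
python3 -c "
import cv2;cv2.imwrite('pics/a10.png',cv2.vconcat([cv2.imread('pics/top_t10.png')[90:290,100:500],cv2.imread('pics/side_t10.png')[150:350,120:520]]))"
```

```text
14.55 [381.8  42.2 372. ] yangle 91.15 x [-0.103  0.018 -0.995] [ 0.4  0.3 -0.4] 0.9988714493468127 [ 0.1  -0.09 -0.33  1.43  0.03  0.08]
top [ 260  150   55   58 3122] [[571.0, -29.0, 13.0], [648.0, 42.0, 18.0], [726.0, 114.0, 24.0]]
  rect ((648.9349365234375, 42.356449127197266), (157.28707885742188, 146.8307647705078), 1.2792636156082153)
   far [-2.50000e-02  7.27707e+02]
   near [-2.500e-02  5.716e+02]
side [ 249  225   65   51 2749] [[571.0, -25.0, 10.0], [648.0, 54.0, 18.0], [725.0, 120.0, 22.0]]
  rect ((648.800537109375, 46.33733367919922), (157.8249053955078, 150.52081298828125), 1.383890151977539)
   far [-1.50e-02  7.27e+02]
   near [-2.20000e-02  5.72036e+02]
tray edge [-2.16209291e-02  7.30980498e+02]
[(np.float64(58.9), np.float64(37.7)), (np.float64(18.0), np.float64(82.2)), (np.float64(62.2), np.float64(95.0)), (np.float64(96.6), np.float64(130.7)), (np.float64(18.7), np.float64(114.7)), (np.float64(62.1), np.float64(139.4))]
[(np.float64(59.1), np.float64(37.7)), (np.float64(18.0), np.float64(82.2)), (np.float64(62.2), np.float64(95.0)), (np.float64(18.6), np.float64(114.6)), (np.float64(96.4), np.float64(132.7)), (np.float64(62.1), np.float64(139.4))]
```

View pics/a10.png

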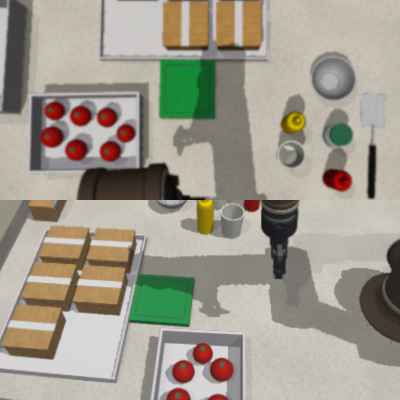

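The board sits flat against the tray edge (top crop row ~59), parallel to it. Its centre plus 80 mm puts the far edge within about 2 mm of the tray, and the bystanders have not moved.

```bash
python3 -c "
from station import *
print(hand_in())"
```

```text
the job is handed in; nothing more can be done
None
```

The job is handed in. I tipped the board off the pan with both fingers, then pushed it about 110 mm along the table with the open gripper. I stopped when it no longer moved and the wrist force rose to 29 N, then backed the arm off clear of everything.

**Board:**
- It lies flat, with its top about 18 mm above the table in both views.
- It is parallel to the tray edge: yaw is about 1.3° for the board and 1.2° for the tray.
- Its far edge measured 727–728 mm, against 730–731 mm for the tray. The depth mask shows the board about 3 mm short of its 160 mm length, so the real gap is about 1–2 mm (limit 7 mm).

**Bystanders:** The bottles, jar, cup and bowl shifted by less than 0.3 px in the top view. The spatula's outline shifted 2 px (about 5 mm). The arm never came near it, so I put that down to the height threshold on its thin handle.

**Checks that disagreed:** The top and side views differed by about 1 mm on the far edge and about 4 mm on the board's y position. During the final push the tool tilted about 7° under load. I therefore judged that the board had stopped from the tilt-corrected tip position and the cameras, not from the TCP alone.

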